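# Brush out the hall lantern and snap its cap home

## Task

The empty candle lantern on the hall console has been left open. Take the bottle brush from its pot, brush out the lantern by running the brush down to the floor of the glass and up again at least twice without banging the glass, and stand the brush back in its pot. Then tip the lantern's hinged cap over and press its front tab down until the spring catch has snapped and the cap is fully home; leave the other things on the table where they are.

Things in the scene. Friction and masses are not known exactly. Their poses are not given: they have to be found in the camera images.
- lantern: Loose brass and glass table lantern, about 0.95 kg: base 132 mm across, 10 mm thick; clear glass cylinder 98 mm inside, 105 mm tall; brass collar on it 116 mm across with a round opening of 88 mm, top 126 mm above the table. Origin: centre of its underside; z up; +x points to the cap's hinge, -x to the spring catch (its front).
- lantern_floor (a point): Centre of the lantern's inner floor, 14 mm above its underside.
- lantern_mouth (a point): Centre of the lantern's round opening (88 mm across), level with the collar's top, 126 mm above its underside.
- cap_hinge (a point): Middle of the cap's hinge line, at (60, 0, 129) mm in the lantern's frame; the line runs along the lantern's y. The cap is a brass disc 112 mm across with a 4 mm brim, a low dome and a 14 mm ball on top, 37 mm high in all; while it stands open the dome and ball are on the side away from the glass. The hinge has light friction.
- cap (a joint): Angle of the lantern's hinged cap, rad: 0 = fully home; grows as it opens. Starts standing open at 1.7 to 2.0 (stop 2.0). Tipped below about 1.1 it falls slowly by itself until its lug rests on the catch, ajar at about 0.08 (tab 10 mm too high). About 6 to 12 N pressed down on the tab snaps it past the catch, which then holds it at 0.
- cap_tab (a point): Where to press: centre of the top face of the cap's flat front tab (26 x 26 mm, over the catch, reaching 79 mm from the lantern's axis). It moves with the cap, 126 mm from the hinge line; with the cap home it is at (-66, 0, 131.5) mm in the lantern's frame.
- brush: Loose bottle brush, 240 mm long, 90 g, standing upright head down in its pot: stiff round bristle head 50 mm across and 60 mm long at the lower end, thin wire stem, straight round wooden handle 17 mm thick from 128 to 232 mm. Origin: centre of the end of the head; z runs along it up to the handle.
- brush_grip (a point): Point on the brush's axis in the handle, 200 mm from the head's end, 40 mm below the handle's top: a good place to grip from above.
- brush_tip (a point): Centre of the flat end of the bristle head (the brush's origin).
- pot: Loose round white ceramic pot for the brush, 74 mm across, 90 mm tall, 66 mm across inside at the mouth (58 at the floor), about 0.55 kg. Origin: centre of its underside; z up.
- pot_floor (a point): Centre of the pot's inner floor, 8 mm above its underside.
- candle: Bystander: loose ivory pillar candle taken out of the lantern, 68 mm across, 84 mm tall, standing. Origin under its centre.
- bottle_tall: Bystander: loose pale blue glass bottle vase with flowers, 66 mm across, 190 mm tall (flowers to about 300 mm). Origin under its centre.
- bottle_short: Bystander: loose pale blue glass bottle vase with flowers, 72 mm across, 150 mm tall (flowers to about 260 mm). Origin under its centre.
- posy: Bystander: loose small white and blue ceramic vase with yellow flowers, 80 mm across, 80 mm tall (flowers to about 145 mm). Origin under its centre.
- bulb_box: Bystander: loose light-bulb box of card, 62 x 62 x 105 mm, standing. Origin under its centre.
- tape: Bystander: loose roll of blue masking tape lying flat, 100 mm across, 24 mm high. Origin under its centre.
- key_dish: Bystander: loose shallow white ceramic dish, 110 mm across, 30 mm tall. Origin under its centre.
Not all that is in view belongs to the job. Of the things that look like the lantern, the larger one is meant.

How it is judged:
By the outcome, as a careful person would: the job done as asked, in the order asked, and still so for the second after the job is handed in, with the robot touching nothing.
It also fails if it takes over 64 s, if anything falls off the work surface, if the arm or the gripper's body presses on something with over 40 N, if the wrist force passes 120 N, or if a joint passes its speed limit or range.

## Robot

A 6-joint arm with a two-finger parallel gripper is mounted at the origin on the work surface. World frame = base frame: x ahead of the robot, y to its left, z up, the work surface at z = 0. Lengths are in mm, angles in degrees, forces in N, time in s.
With the tool pointing down it reaches from about 350 to 850 mm from the base axis. Payload 8.1 kg.
Tool frame: the origin (TCP) lies midway between the tips of the shut fingers; the grasp point (between the pads) lies 19 mm behind it (r.pinch_z is the distance from the TCP to the grasp point, in mm); z points along the fingers, y is the line along which they close (so a half turn about z gives the same grasp; the last joint's range is limited). The gripper opens to 85 mm and grips with 20 to 120 N. Pads are 22 mm wide; open, the fingers measure 114 mm over their backs; the gripper's body (76 mm by 85 mm) begins 54 mm behind the grasp point. The pads swing forward as they close: fully open they stand 13 mm farther back than shut.
Start: joints at [-72.617, 7.471, 85.268, -0, 87.261, -4.893], TCP at [227.467, -555.215, 231.292] pointing down, gripper open.
Joint ranges: [-169.43, 169.43], [-51.17, 129.36], [1.28, 143.12], [-76.62, 256.62], [0, 156.53], [-152.29, 152.29]. Speed limits (degrees/s): [136.94, 136.94, 159.86, 180, 180, 180].

## Interface

Orientations are given as [roll, pitch, yaw] about the fixed x, y, z axes, in that order (R = Rz(yaw) Ry(pitch) Rx(roll)).
In Python, from bench import r gives the robot as it stands.
- The arm moves only by the shell command python3 -m jog 'ROWS' [OPENING] [FORCE]. ROWS is JSON, one flat list of numbers, 6 for each row, row after row: the shift along the tool's x, y, z in m, then the turn, a rotation vector about the tool's x, y, z in rad. A call has 1 to 8 rows; each row is the pose to reach, as a shift and turn from the pose commanded when the call began, along the tool's axes at that moment; what a row does not reach only later rows make up. A row lasts 1/8 s, in which the tool goes at most 62.5 mm and 10.7 degrees, less where a joint would pass 70% of its speed; a pose out of reach is approached as far as the arm can. A call with a gripper value outside its range is refused whole. OPENING is the opening, from -1 (shut) to 1 (fully open), set as the call begins (- or left out, the last holds). The fingers move at their own pace and stop on an object; FORCE is the grip in N (left out, the last holds). Time passes only in rows, so rows that repeat a pose let the fingers close. It gives the time, the measured TCP pose, the force, the opening and the grip force at its end, in the units of the state.
- r.sense(): the state, without advancing time (a new reading comes with each control period).
- r.snapshot(name): name is "side" or "top" or "wrist"; returns a dict with "pixels" (420x560x3 uint8, red, green, blue), "range_z" (420x560 float32, mm along the optical axis (not along the pixel's ray), 0 where there is no reading), "K" (3x3 intrinsics, pixels), "rvec" (rotation vector, rad) and "tvec" (3), from world to camera coordinates, as OpenCV has them. Camera axes: x right, y down, z forward; pixel columns grow to the right and rows downward; lengths in mm; the calibration is good to about 2 mm. A picture is of the moment at which its call begins.
- r.hand_in(): hands the job in; it is judged then, once.
Trained networks look in a picture, given as the dict that the camera call returned (one of the last four; its "shot" number tells which), for a name from the list of things; names that differ only in an ending like _2 or _b are one class to them, and where a whole thing is asked for, a point or a joint stands for the part that bears it (a point fixed in the world has none). Each returns a list of dicts, best first, with "score" (0 to 1); they miss things now and then, are a little off and sometimes report something else, mostly with a low value. They report only what shows in the picture. A call takes as long as a camera call. They do not tell look-alikes from the thing itself.
- r.look_for(picture, target): "bbox" ([left, top, right, bottom] in pixels, round what is visible of it).
- r.outline_of(picture, target): "region" (420x560 bool, what is visible of it) and "bbox" ([left, top, right, bottom] in pixels, round what is visible of it).
The state is a dict: "time": time; "joint_pos": joint angles; "qd": joint speeds; "joint_efforts": joint torques, N m; "tool_pos": TCP position; "tcp_rot": TCP orientation; "ft_force": force on the tool from outside, world axes, zero at the start; "wrist_torque": the same for the moment, N m; "finger_gap": finger opening in mm; "grip_force": force on a finger pad.
Only numpy, scipy, OpenCV 4.12 (cv2) and the standard library are available. Lean on these libraries where they do the work, as an engineer would, in place of code of your own. Each camera call takes 0.05 s, during which the arm holds its last target. There are 200 camera calls.

## Working session

There is one attempt and no reset: what is moved stays moved. The work goes in short steps, Python scripts to look and compute and a shell command to move; the robot and the scene stay as the last step left them, time stands still between calls to the robot, and variables do not carry over. Pictures are saved under pics/ and viewed, at most 10 in all, crops included, and the job is handed in when it is done.

```bash
ls; mkdir -p pics
cat > h.py <<'E'
import numpy as np, cv2
from bench import r
def cam(p):
    R,_=cv2.Rodrigues(np.array(p["rvec"],float)); return R,np.array(p["tvec"],float).ravel(),np.array(p["K"],float)
def cloud(p,mask=None):
    R,t,K=cam(p); z=p["range_z"]; m=z>0
    if mask is not None: m=m&mask
    v,u=np.nonzero(m); d=z[v,u]
    c=np.stack([(u-K[0,2])/K[0,0]*d,(v-K[1,2])/K[1,1]*d,d],1)
    return (c-t)@R, np.stack([u,v],1)
def proj(p,X):
    R,t,K=cam(p); c=np.atleast_2d(X)@R.T+t; q=c@K.T; return q[:,:2]/q[:,2:]
def save(p,name,crop=None,s=1):
    im=p["pixels"][:,:,::-1]
    if crop: im=im[crop[1]:crop[3],crop[0]:crop[2]]
    cv2.imwrite("pics/"+name,cv2.resize(im,None,fx=s,fy=s,interpolation=cv2.INTER_CUBIC))
E
python3 - <<'E'
from h import *
P={n:r.snapshot(n) for n in("side","top")}
for n,p in P.items():
    save(p,n+"1.png")
    for t in["lantern","cap","brush","pot","cap_tab","candle","bottle_tall","bottle_short","posy","bulb_box","tape","key_dish"]:
        for o in r.outline_of(p,t)[:3]:
            X,_=cloud(p,o["region"])
            print(n,t,round(o["score"],2),np.round(o["bbox"]).astype(int), len(X), np.round(np.percentile(X,[2,50,98],axis=0)).astype(int).tolist() if len(X) else "")
    R,t,K=cam(p); print(n,"campos",np.round(-R.T@t))
s=r.sense(); print(s["tool_pos"],s["tcp_rot"],s["finger_gap"],s["time"])
E
```

```text
pics
side lantern 0.96 [252 149 326 237] 2853 [[440, 52, 7], [516, 85, 95], [611, 165, 235]]
side lantern 0.78 [292 247 333 305] 1872 [[597, -164, 6], [647, -143, 91], [687, -81, 120]]
side lantern 0.58 [234 167 264 189] 437 [[305, 236, 4], [345, 283, 23], [395, 334, 31]]
side cap 0.9 [295 247 332 276] 813 [[603, -160, 99], [645, -129, 104], [684, -81, 120]]
side cap 0.76 [305 149 332 193] 465 [[552, 64, 4], [597, 111, 193], [618, 464, 257]]
side brush 0.58 [239 204 256 266] 466 [[461, -150, 67], [481, -145, 162], [494, -120, 250]]
side pot 0.71 [233 210 255 249] 552 [[389, -29, 9], [416, -13, 64], [451, 28, 87]]
side pot 0.65 [229 248 262 293] 950 [[447, -178, 7], [486, -166, 65], [515, -107, 93]]
side cap_tab 0.85 [302 149 328 189] 461 [[533, 64, 3], [596, 111, 192], [618, 456, 256]]
side cap_tab 0.58 [295 248 330 278] 849 [[602, -159, 4], [646, -128, 104], [684, -18, 120]]
side cap_tab 0.39 [333  91 360 182] 1241 [[589, 334, 2], [639, 350, 110], [669, 736, 289]]
side candle 0.81 [231 211 255 248] 615 [[388, -30, 4], [416, -13, 64], [451, 28, 88]]
side candle 0.69 [336  90 362 184]
[... 2199 characters left out ...]
03], [523, 418, 107]]
top bottle_tall 0.85 [ 87 135 152 190] 1508 [[590, 333, -1], [628, 356, 132], [697, 444, 296]]
top posy 0.79 [255 106 284 154] 1138 [[701, -22, 1], [743, 14, 114], [807, 49, 141]]
top bulb_box 0.82 [103 207 147 241] 1006 [[459, 352, -1], [490, 374, 103], [525, 456, 107]]
top tape 0.91 [151 262 188 302] 633 [[300, 238, -1], [347, 290, 22], [394, 333, 27]]
top tape 0.44 [201 160 251 200] 1309 [[563, 68, -1], [588, 118, 189], [619, 170, 253]]
top key_dish 0.84 [364 262 402 304] 1299 [[303, -340, 1], [352, -295, 14], [400, -242, 30]]
top campos [ 374.   14. 1051.]
[ 227.46290033 -555.23574285  231.27626168] [1.79999118e+02 2.06740724e-03 2.22763104e+01] 85.5537898205061 1.3
```

View images.

Run:
```python
import cv2,numpy as np
a=cv2.imread("pics/side1.png")[130:310,215:400]; b=cv2.imread("pics/top1.png")[130:280,190:350]
a=cv2.resize(a,(411,400),interpolation=2); b=cv2.resize(b,(389,400*389//427+1),interpolation=2)
c=np.zeros((400,800,3),np.uint8); c[:a.shape[0],:411]=a; c[:b.shape[0],411:]=b
cv2.imwrite("pics/both.png",c)
```

```text
(no output)
```

View pics/both.png

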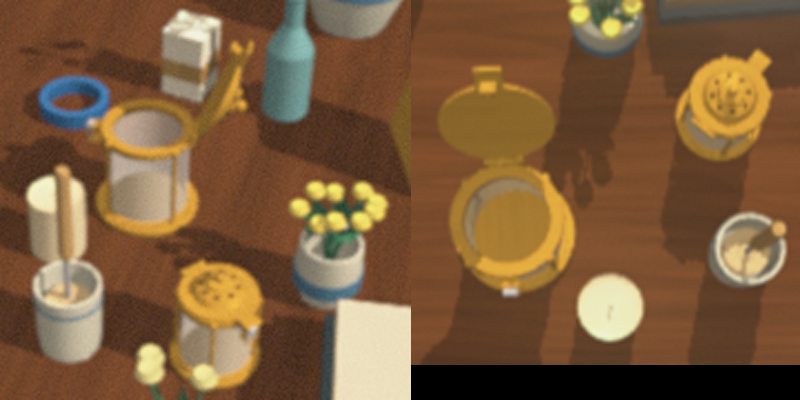

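The picture shows the lantern candidates: the open one (side px ~(278,195), top px ~(230,220)) and a smaller closed one (side ~(312,275), top ~(320,172)). The open, larger one is meant. It matches the text with its standing cap and white catch at the front (top px ~(230,246)). The brush stands in the pot (side ~(245,265), top ~(326,232)).

```bash
cat > m.py <<'E'
from h import *
from scipy.optimize import least_squares
def circ(X,Rk=None):
    f=lambda q: np.hypot(X[:,0]-q[0],X[:,1]-q[1])-(q[2] if Rk is None else Rk)
    return least_squares(f,[*X[:,:2].mean(0),50],loss="soft_l1",f_scale=1.5).x
def handle(X,c):
    h=X[(np.hypot(X[:,0]-c[0],X[:,1]-c[1])<90)&(X[:,2]>135)&(X[:,2]<260)]
    return h
E
python3 - <<'E'
from m import *
Cs={}
for n in("side","top"):
    X,_=cloud(r.snapshot(n)); Cs[n]=X
    print(n)
    d=np.hypot(X[:,0]-510,X[:,1]-112)
    c=X[(d<75)&(X[:,2]>122)&(X[:,2]<131)]; print("collar n",len(c),c[:,2].mean(),c.min(0),c.max(0)); 
    rr=np.hypot(*(c[:,:2]-circ(c)[:2]).T); print(circ(c),np.percentile(rr,[2,50,98]))
    b=X[(d<80)&(X[:,2]>6)&(X[:,2]<13)]; print("base",len(b),circ(b))
    k=X[(X[:,0]>555)&(X[:,0]<640)&(X[:,1]>40)&(X[:,1]<190)&(X[:,2]>150)&(X[:,2]<275)]
    m=k.mean(0);u,s,v=np.linalg.svd(k-m,full_matrices=False);print("cap",len(k),m,"normal",v[2], "ext",np.percentile(k,[1,99],axis=0))
    d=np.hypot(X[:,0]-477,X[:,1]+141)
    c=X[(d<50)&(X[:,2]>84)&(X[:,2]<95)]; print("pot rim",len(c),circ(c),c[:,2].max(), c.min(0),c.max(0))
    h=X[(d<90)&(X[:,2]>130)&(X[:,2]<260)]
    for z in range(130,260,20):
        q=h[(h[:,2]>=z)&(h[:,2]<z+20)]
        if len(q): print(" h",z,len(q),np.median(q,0).round(1),q.min(0).round(),q.max(0).round())
E
```

```text
side
collar n 461 127.45700606645349 [435.2130518   52.04347039 122.02258905] [563.42118759 174.68353386 130.88893467]
[502.93604936 108.75687145  51.60637801] [41.20669849 51.50978839 63.95151085]
base 162 [501.92391201 115.75081292  66.1308116 ]
cap 424 [596.81190445 108.91457009 201.11889374] normal [-0.93267795 -0.10992532  0.34355243] ext [[569.11676316  63.32014851 153.54101198]
 [619.63594699 169.74853263 258.29926112]]
pot rim 231 [ 480.03693848 -141.34970552   34.65080793] 94.9053357605225 [ 442.80724784 -178.55911107   84.02610285] [ 516.29754221 -101.80025441   94.90533576]
 h 130 35 [ 482.4 -145.5  142. ] [ 472. -149.  132.] [ 488. -138.  149.]
 h 150 48 [ 481.3 -146.6  158.7] [ 472. -150.  150.] [ 488. -138.  170.]
 h 170 47 [ 481.7 -146.3  180.5] [ 474. -150.  171.] [ 488. -140.  190.]
 h 190 47 [ 482.9 -145.7  200.4] [ 472. -151.  190.] [ 489. -139.  210.]
 h 210 56 [ 482.5 -146.5  219.2] [ 473. -151.  210.] [ 489. -136.  230.]
 h 230 61 [ 481.7 -145.6  242.9] [ 473. -151.  230.] [ 488. -132.  250.]
 h 250 9 [ 480.1 -140.4  250.9] [ 477. -147.  250.] [ 485. -134.  253.
[... 331 characters left out ...]
 0.39302457] ext [[568.61783077  65.67959608 151.33362601]
 [617.50686341 169.54621009 254.29012111]]
pot rim 132 [ 478.36243661 -140.98951812   34.77071746] 92.03050825275172 [ 442.30242466 -176.80698974   84.16452605] [ 514.677723   -104.47968668   92.03050825]
 h 130 8 [ 472.5 -135.8  137.9] [ 470. -141.  134.] [ 481. -133.  147.]
 h 150 13 [ 475.4 -134.1  159.4] [ 470. -143.  151.] [ 482. -133.  168.]
 h 170 13 [ 474.  -134.8  180. ] [ 470. -146.  171.] [ 485. -133.  188.]
 h 190 14 [ 474.1 -134.1  202.7] [ 470. -142.  190.] [ 482. -132.  208.]
 h 210 14 [ 473.4 -134.9  220.3] [ 470. -144.  211.] [ 484. -133.  229.]
 h 230 55 [ 477.3 -139.2  245.2] [ 470. -149.  231.] [ 486. -133.  248.]
```

```bash
python3 -m jog '[0.03,-0.022,-0.025,0,0,0.05, 0.08,-0.058,-0.05,0,0,0.12, 0.13,-0.095,-0.07,0,0,0.2, 0.18,-0.132,-0.075,0,0,0.27, 0.23,-0.169,-0.075,0,0,0.34, 0.28,-0.206,-0.075,0,0,0.3888, 0.33,-0.243,-0.075,0,0,0.3888, 0.375,-0.277,-0.075,0,0,0.3888]' 1 40
python3 -m jog '[0.014,-0.0165,0,0,0,0, 0.014,-0.0165,0,0,0,0]'
python3 - <<'E'
from m import *
s=r.sense(); print(s["tool_pos"],s["tcp_rot"],s["time"],s["ft_force"])
p=r.snapshot("wrist"); save(p,"w1.png"); X,uv=cloud(p)
d=np.hypot(X[:,0]-479,X[:,1]+141)
h=X[(d<40)&(X[:,2]>243)&(X[:,2]<256)]; print("handle top",len(h),np.median(h,0),h.min(0),h.max(0))
c=X[(d<45)&(X[:,2]>84)&(X[:,2]<96)]; print("rim",len(c),circ(c))
d=np.hypot(X[:,0]-502,X[:,1]-110)
c=X[(d<75)&(X[:,2]>122)&(X[:,2]<131)]; print("collar",len(c),circ(c) if len(c)>9 else "")
P=r.snapshot("top"); X,uv=cloud(P); px=P["pixels"][uv[:,1],uv[:,0]].astype(int)
d=np.hypot(X[:,0]-502,X[:,1]-110); m=(d<85)&(d>50)&(X[:,2]>90)&(px.min(1)>150); print("catch",m.sum(),np.median(X[m],0) if m.any() else "")
E
```

```text
time: 2.4
tool_pos: [470.3, -154.9, 306.6]
tcp_rot: [180.0, -0.1, -0.0]
ft_force: [1.1, -1.2, -0.8]
finger_gap: 85.2
grip_force: 0.0
time: 2.65
tool_pos: [484.1, -138.8, 306.3]
tcp_rot: [-180.0, 0.0, 0.2]
ft_force: [-0.5, 0.5, 0.3]
finger_gap: 85.4
grip_force: 0.0
[ 484.10526275 -138.80072594  306.26572124] [-1.79992789e+02  3.41627829e-04  1.80325624e-01] 2.65 [-0.48117974  0.45391658  0.30314081]
handle top 296 [ 481.71917135 -142.02270228  247.59102871] [ 474.25808892 -149.62692175  243.00009702] [ 487.57236291 -134.52311921  249.53457477]
rim 562 [ 481.02864729 -142.16243612   34.41234047]
collar 4018 [503.13884167 108.58375411  51.25401405]
catch 11 [430.04973414 107.13048589 120.57734074]
```

View pics/w1.png

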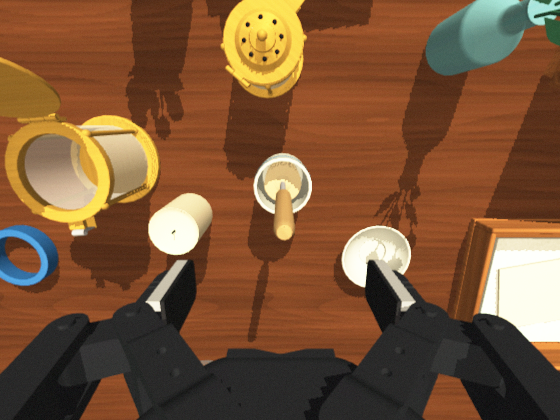

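The wrist view shows the handle top at px (285,232) and the pot at (283,185). The lantern is at (60,170) with its catch at (80,230), and the look-alike is at (262,45). I'll go down and grip.

```bash
python3 -m jog '[-0.003,0.0015,0.02,0,0,0, -0.003,0.0015,0.045,0,0,0, -0.003,0.0015,0.07,0,0,0, -0.003,0.0015,0.095,0,0,0, -0.003,0.0015,0.111,0,0,0, -0.003,0.0015,0.117,0,0,0, -0.003,0.0015,0.117,0,0,0]'
python3 -m jog '[0,0,0,0,0,0, 0,0,0,0,0,0, 0,0,0,0,0,0, 0,0,0,0,0,0, 0,0,0,0,0,0]' -1 40
```

```text
time: 3.62
tool_pos: [480.4, -142.1, 189.5]
tcp_rot: [180.0, -0.0, -0.0]
ft_force: [-0.1, -0.5, 0.2]
finger_gap: 85.4
grip_force: 0.0
time: 4.25
tool_pos: [480.7, -141.7, 189.6]
tcp_rot: [180.0, -0.0, 0.0]
ft_force: [0.3, 0.8, 1.9]
finger_gap: 16.3
grip_force: 39.2
```

```bash
python3 -m jog '[0,0,-0.005,0,0,0, 0,0,-0.02,0,0,0, 0,0,-0.045,0,0,0, 0,0,-0.075,0,0,0, 0,0,-0.105,0,0,0, 0,0,-0.13,0,0,0, 0,0,-0.146,0,0,0, 0,0,-0.15,0,0,0]'
python3 -m jog '[0.001,-0.01,0,0,0,0, 0.004,-0.04,0,0,0,0, 0.007,-0.08,0,0,0,0, 0.011,-0.125,0,0,0,0, 0.015,-0.17,0,0,0,0, 0.019,-0.21,0,0,0,0, 0.021,-0.24,0,0,0,0, 0.022,-0.251,0,0,0,0]'
python3 -m jog '[0,0,0,0,0,0, 0,0,0,0,0,0, 0,0,0,0,0,0]'
python3 - <<'E'
from m import *
for n in("side","top"):
    p=r.snapshot(n);X,_=cloud(p)
    d=np.hypot(X[:,0]-502.5,X[:,1]-109.5)
    if n=="side":
        save(p,"s2.png",(215,90,400,300),2.8)
    for a,b in((157,162),(165,190),(190,215)):
        q=X[(d<45)&(X[:,2]>a)&(X[:,2]<b)]; print(n,a,len(q),circ(q,25) if len(q)>9 else"", q.min(0) if len(q) else "",q.max(0) if len(q) else "")
    q=X[(d<30)&(X[:,2]>140)]; print("lowest",np.sort(q[:,2])[:5])
    c=X[(d<75)&(X[:,2]>122)&(X[:,2]<131)]; print("collar",len(c),circ(c))
E
```

```text
time: 5.25
tool_pos: [480.9, -141.9, 340.7]
tcp_rot: [180.0, -0.1, -0.0]
ft_force: [0.0, 0.1, -1.0]
finger_gap: 15.8
grip_force: 39.0
time: 6.25
tool_pos: [501.7, 111.3, 337.8]
tcp_rot: [-180.0, 0.1, 0.1]
ft_force: [0.3, -0.5, 0.1]
finger_gap: 15.7
grip_force: 39.1
time: 6.62
tool_pos: [502.5, 108.3, 339.3]
tcp_rot: [180.0, 0.0, -0.1]
ft_force: [-0.1, -0.0, -1.9]
finger_gap: 16.3
grip_force: 39.1
side 157 6  [481.28327177  88.96112223 159.59989319] [524.27611296 116.65771274 161.84444778]
side 165 135 [501.08923605 113.05577062  50.        ] [477.26722632  82.64867944 165.39712813] [526.40023342 118.02630845 189.70912817]
side 190 150 [501.11499482 112.75470111  50.        ] [476.8469165   80.99060898 190.14667079] [526.10632968 115.74030415 214.88451445]
lowest [159.59989319 160.25997282 161.38817274 161.56830696 161.82779314]
collar 412 [502.50911712 109.05208445  52.22439581]
top 157 1  [479.43631223 121.50851022 157.9853578 ] [479.43631223 121.50851022 157.9853578 ]
top 165 1  [479.42652454 121.53669227 177.51961004] [479.42652454 121.53669227 177.51961004]
top 190 36 [501.3346578 104.2672963  50.       ] [478.25416832 117.25280352 198.81265346] [508.45070185 133.49787268 214.99501295]
lowest [157.9853578  177.51961004 198.81265346 205.89950136 212.40013896]
collar 269 [500.32375992 109.82500204  52.4930196 ]
```

View pics/s2.png

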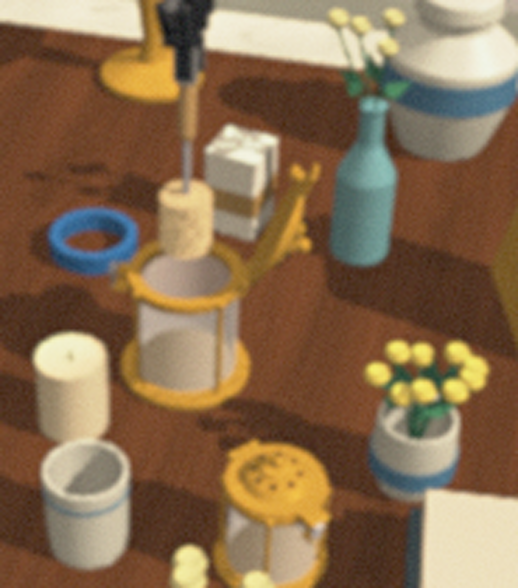

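The brush hangs upright in the grip above the mouth (crop px ~(187,215)), and the empty pot stands at (88,500). I'll lower it straight down.

```bash
python3 -m jog '[0,0,0.01,0,0,0, 0,0,0.03,0,0,0, 0,0,0.055,0,0,0, 0,0,0.08,0,0,0, 0,0,0.105,0,0,0, 0,0,0.124,0,0,0, 0,0,0.134,0,0,0, 0,0,0.138,0,0,0]'
python3 -m jog '[0,0,0.002,0,0,0, 0,0,0.004,0,0,0, 0,0,0.005,0,0,0, 0,0,0.006,0,0,0, 0,0,0.006,0,0,0]'
```

```text
time: 7.72
tool_pos: [502.3, 109.2, 200.7]
tcp_rot: [180.0, 0.0, 0.0]
ft_force: [-0.4, 0.7, -0.2]
finger_gap: 15.7
grip_force: 39.1
time: 8.35
tool_pos: [502.7, 109.3, 195.6]
tcp_rot: [-180.0, -0.0, -0.0]
ft_force: [0.2, 0.1, 1.2]
finger_gap: 16.2
grip_force: 39.2
```

```bash
python3 -m jog '[0,0,0.001,0,0,0, 0,0,0.002,0,0,0, 0,0,0.002,0,0,0, 0,0,0.002,0,0,0]'
```

```text
time: 8.85
tool_pos: [503.6, 109.4, 195.6]
tcp_rot: [-180.0, -0.2, 0.0]
ft_force: [-2.0, -0.0, 11.4]
finger_gap: 16.2
grip_force: 40.4
```

```bash
python3 -m jog '[0,0,-0.01,0,0,0, 0,0,-0.03,0,0,0, 0,0,-0.06,0,0,0, 0,0,-0.09,0,0,0, 0,0,-0.11,0,0,0, 0,0,-0.118,0,0,0, 0,0,-0.12,0,0,0, 0,0,-0.12,0,0,0]'
python3 -m jog '[0,0,0.01,0,0,0, 0,0,0.03,0,0,0, 0,0,0.06,0,0,0, 0,0,0.085,0,0,0, 0,0,0.105,0,0,0, 0,0,0.114,0,0,0, 0,0,0.118,0,0,0, 0,0,0.119,0,0,0]'
python3 -m jog '[0,0,0,0,0,0, 0,0,0,0,0,0, 0,0,-0.01,0,0,0, 0,0,-0.035,0,0,0, 0,0,-0.07,0,0,0, 0,0,-0.1,0,0,0, 0,0,-0.117,0,0,0, 0,0,-0.12,0,0,0]'
python3 -m jog '[0,0,0.01,0,0,0, 0,0,0.03,0,0,0, 0,0,0.06,0,0,0, 0,0,0.085,0,0,0, 0,0,0.105,0,0,0, 0,0,0.115,0,0,0, 0,0,0.119,0,0,0, 0,0,0.12,0,0,0]'
python3 -m jog '[0,0,0,0,0,0, 0,0,0,0,0,0]'
python3 - <<'E'
from m import *
p=r.snapshot("side"); save(p,"s3.png",(215,90,400,300),2.8)
for n in("side","top"):
    X,_=cloud(r.snapshot(n)); d=np.hypot(X[:,0]-502.5,X[:,1]-109.5)
    c=X[(d<75)&(X[:,2]>122)&(X[:,2]<131)]; print("collar",len(c),circ(c))
E
```

```text
time: 9.85
tool_pos: [502.1, 109.2, 312.2]
tcp_rot: [180.0, 0.1, -0.0]
ft_force: [-0.4, 0.5, -0.4]
finger_gap: 15.9
grip_force: 39.2
time: 10.85
tool_pos: [503.4, 109.4, 195.6]
tcp_rot: [-180.0, -0.1, -0.0]
ft_force: [-0.4, -0.1, 5.6]
finger_gap: 15.8
grip_force: 39.8
time: 11.85
tool_pos: [502.9, 109.3, 315.3]
tcp_rot: [-180.0, -0.1, 0.0]
ft_force: [-0.2, 1.0, -1.4]
finger_gap: 15.7
grip_force: 39.2
time: 12.85
tool_pos: [503.5, 109.3, 195.7]
tcp_rot: [-180.0, -0.2, -0.0]
ft_force: [1.1, -0.4, 5.7]
finger_gap: 16.0
grip_force: 39.8
time: 13.1
tool_pos: [503.5, 109.3, 195.7]
tcp_rot: [-180.0, -0.2, -0.0]
ft_force: [1.1, 0.0, 6.5]
finger_gap: 15.9
grip_force: 39.7
collar 462 [502.24791709 108.59826675  51.87688112]
collar 218 [503.86679014 109.42666909  54.71622159]
```

View pics/s3.png

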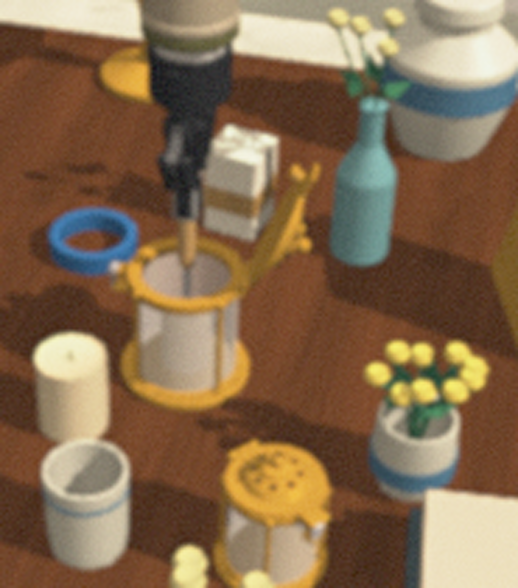

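The brush head is inside the glass, with its stem at crop px (188,270). The lantern hasn't moved. That makes three floor contacts, so the brush goes back to the pot.

```bash
python3 -m jog '[0,0,-0.01,0,0,0, 0,0,-0.035,0,0,0, 0,0,-0.07,0,0,0, 0,0,-0.105,0,0,0, 0,0,-0.135,0,0,0, 0,0,-0.147,0,0,0, 0,0,-0.15,0,0,0]'
python3 -m jog '[-0.001,0.01,0,0,0,0, -0.004,0.04,0,0,0,0, -0.007,0.08,0,0,0,0, -0.011,0.125,0,0,0,0, -0.015,0.17,0,0,0,0, -0.019,0.21,0,0,0,0, -0.021,0.24,0,0,0,0, -0.022,0.251,0,0,0,0]'
python3 -m jog '[0,0,0,0,0,0, 0,0,0,0,0,0, 0,0,0.02,0,0,0, 0,0,0.03,0,0,0]'
python3 - <<'E'
from m import *
print(r.sense()["tool_pos"])
for n in("side","top"):
    p=r.snapshot(n);X,_=cloud(p); d=np.hypot(X[:,0]-480.5,X[:,1]+141.7)
    c=X[(d<50)&(X[:,2]>84)&(X[:,2]<95)]; print(n,"rim",len(c),circ(c) if len(c)>9 else "")
    q=X[(d<45)&(X[:,2]>135)&(X[:,2]<185)]; print(len(q),q.min(0),q.max(0))
E
```

```text
time: 14.12
tool_pos: [502.5, 109.3, 344.5]
tcp_rot: [-180.0, -0.0, 0.0]
ft_force: [0.2, -0.1, -0.9]
finger_gap: 16.2
grip_force: 39.2
time: 15.12
tool_pos: [479.4, -143.5, 342.6]
tcp_rot: [-180.0, 0.1, -0.1]
ft_force: [-0.8, 1.0, -0.8]
finger_gap: 16.2
grip_force: 39.2
time: 15.62
tool_pos: [480.0, -140.8, 311.9]
tcp_rot: [-179.9, 0.1, 0.1]
ft_force: [0.1, 0.6, -0.8]
finger_gap: 16.0
grip_force: 39.2
[ 479.96819947 -140.80459943  311.90383556]
side rim 194 [ 480.02394615 -141.46759939   34.36706692]
338 [ 455.23841535 -166.47681813  135.07961283] [ 503.63718233 -135.00660607  184.71898327]
top rim 40 [ 478.0168115  -140.42744512   34.55406406]
17 [ 472.46547636 -121.6815931   136.47313906] [ 493.53157431 -115.27797951  179.16477963]
```

```bash
python3 -m jog '[0,0,0.01,0,0,0, 0,0,0.03,0,0,0, 0,0,0.05,0,0,0, 0,0,0.07,0,0,0, 0,0,0.09,0,0,0, 0,0,0.105,0,0,0, 0,0,0.116,0,0,0, 0,0,0.12,0,0,0]'
python3 -m jog '[0,0,0.002,0,0,0, 0,0,0.004,0,0,0, 0,0,0.005,0,0,0, 0,0,0.0055,0,0,0, 0,0,0.0055,0,0,0]'
```

```text
time: 16.73
tool_pos: [480.3, -141.7, 193.6]
tcp_rot: [-180.0, 0.0, -0.0]
ft_force: [0.4, 0.7, -0.7]
finger_gap: 15.5
grip_force: 39.2
time: 17.35
tool_pos: [480.9, -141.9, 189.6]
tcp_rot: [180.0, -0.1, 0.0]
ft_force: [0.0, 0.3, 5.8]
finger_gap: 15.8
grip_force: 39.7
```

Seated on the pot floor. I'll open, then withdraw straight up.

```bash
python3 -m jog '[0,0,-0.0005,0,0,0, 0,0,-0.0005,0,0,0, 0,0,-0.0005,0,0,0, 0,0,-0.0005,0,0,0, 0,0,-0.0005,0,0,0]' 1
python3 -m jog '[0,0,-0.01,0,0,0, 0,0,-0.03,0,0,0, 0,0,-0.06,0,0,0, 0,0,-0.09,0,0,0, 0,0,-0.12,0,0,0, 0,0,-0.143,0,0,0, 0,0,-0.15,0,0,0]'
python3 - <<'E'
from m import *
p=r.snapshot("side"); save(p,"s4.png",(215,90,400,300),2.8)
for n in("side","top"):
    if n=="top": p=r.snapshot(n)
    X,uv=cloud(p); d=np.hypot(X[:,0]-480,X[:,1]+141)
    c=X[(d<50)&(X[:,2]>84)&(X[:,2]<95)]; print(n,"rim",len(c),circ(c))
    for z in (140,190,235):
        q=X[(d<60)&(X[:,2]>z)&(X[:,2]<z+20)]; print(z,len(q),q.min(0),q.max(0))
    k=X[(X[:,0]>555)&(X[:,0]<640)&(X[:,1]>40)&(X[:,1]<190)&(X[:,2]>150)&(X[:,2]<275)]
    t=k[k[:,2]>238];print("tab",len(t),t.min(0),t.max(0),np.median(t,0))
E
```

```text
time: 17.98
tool_pos: [480.4, -141.7, 189.2]
tcp_rot: [-180.0, 0.0, -0.0]
ft_force: [0.5, -0.2, 1.1]
finger_gap: 85.5
grip_force: 0.0
time: 18.85
tool_pos: [481.2, -142.0, 341.8]
tcp_rot: [179.9, -0.2, 0.0]
ft_force: [0.4, 0.6, -0.0]
finger_gap: 85.3
grip_force: 0.0
side rim 240 [ 479.9219904  -141.52890267   34.58086454]
140 47 [ 471.12118854 -152.16899323  140.11581769] [ 488.46790003 -139.07516733  159.47353589]
190 47 [ 471.60864815 -149.91154039  190.01679216] [ 488.63053645 -139.43536264  208.86365332]
235 55 [ 473.2903491  -150.35641234  235.58691454] [ 487.97581203 -132.03106108  253.5326404 ]
tab 59 [596.43315264 105.91416665 238.76743813] [621.85785794 132.18859247 259.41979494] [611.41572927 116.58980926 252.39060939]
top rim 49 [ 478.2033708  -140.67764388   34.82700428]Traceback (most recent call last):
  File "<stdin>", line 8, in <module>
    return umr_minimum(a, axis, None, out, keepdims, initial, where)
ValueError: zero-size array to reduction operation minimum which has no identity
```

View pics/s4.png

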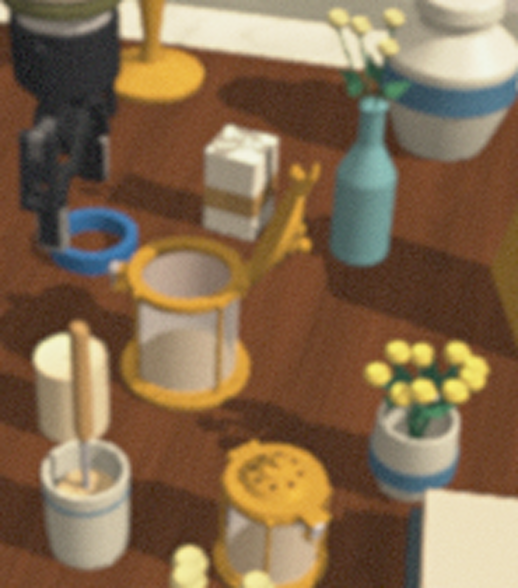

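The brush stands upright in the pot (crop px (82,400)). The cap tab is at (305,175), around world (611,119,~250). I'll shut the fingers and go behind the cap.

```bash
python3 -m jog '[0.008,-0.012,0,0,0,0, 0.03,-0.045,0,0,0,0, 0.06,-0.09,0,0,0,0, 0.09,-0.136,0,0,0,0, 0.12,-0.182,0,0,0,0, 0.15,-0.227,0,0,0,0, 0.17,-0.257,0,0,0,0, 0.176,-0.265,0,0,0,0]' -1 40
python3 -m jog '[0,0,0.01,0,0,0, 0,0,0.035,0,0,0, 0,0,0.06,0,0,0, 0,0,0.085,0,0,0, 0,0,0.099,0,0,0, 0,0,0.102,0,0,0, 0,0,0.102,0,0,0]'
```

```text
time: 19.95
tool_pos: [656.4, 126.3, 336.6]
tcp_rot: [-180.0, 0.2, 0.2]
ft_force: [0.2, -1.4, -0.4]
finger_gap: 0.1
grip_force: 0.0
time: 20.82
tool_pos: [656.7, 122.9, 238.1]
tcp_rot: [-180.0, -0.1, -0.0]
ft_force: [-0.8, -0.8, 0.7]
finger_gap: 0.0
grip_force: 0.0
```

Run:
```python
from m import *
p=r.snapshot("side"); save(p,"s5.png",(235,90,400,260),3.5)
```

```text
(no output)
```

View pics/s5.png

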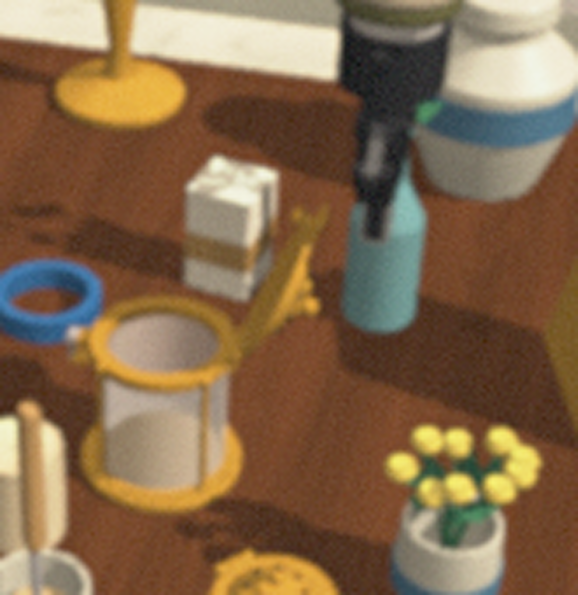

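The fingertips (crop px (378,235)) are behind the tab (315,215), at tab height. I'll push toward the front.

```bash
python3 -m jog '[-0.008,0.001,0,0,0,0, -0.018,0.002,0,0,0,0, -0.028,0.003,0,0,0,0, -0.038,0.003,0,0,0,0, -0.048,0.004,0,0,0,0, -0.058,0.005,0,0,0,0, -0.068,0.006,0,0,0,0, -0.078,0.007,0,0,0,0]'
python3 -m jog '[-0.01,0.001,0,0,0,0, -0.02,0.002,0,0,0,0, -0.03,0.003,0,0,0,0, -0.04,0.004,0,0,0,0, -0.05,0.005,0,0,0,0, -0.06,0.005,0,0,0,0, -0.068,0.006,0,0,0,0, -0.072,0.006,0,0,0,0]'
python3 -m jog '[0,0,-0.01,0,0,0, 0,0,-0.03,0,0,0, 0,0,-0.05,0,0,0, 0,0,-0.05,0,0,0, 0,0,-0.05,0,0,0, 0,0,-0.05,0,0,0, 0,0,-0.05,0,0,0, 0,0,-0.05,0,0,0]'
python3 - <<'E'
from m import *
p=r.snapshot("side"); save(p,"s6.png",(235,90,400,260),3.5)
E
```

```text
time: 21.88
tool_pos: [577.8, 116.2, 237.2]
tcp_rot: [-180.0, 0.0, -0.0]
ft_force: [0.4, 0.4, 0.8]
finger_gap: 0.0
grip_force: 0.1
time: 22.88
tool_pos: [506.0, 110.2, 237.4]
tcp_rot: [-180.0, -0.0, -0.0]
ft_force: [1.1, 0.5, 0.3]
finger_gap: 0.1
grip_force: 0.0
time: 23.88
tool_pos: [506.3, 110.2, 286.9]
tcp_rot: [180.0, 0.0, -0.0]
ft_force: [0.3, -0.1, -0.1]
finger_gap: 0.2
grip_force: 0.0
```

View pics/s6.png

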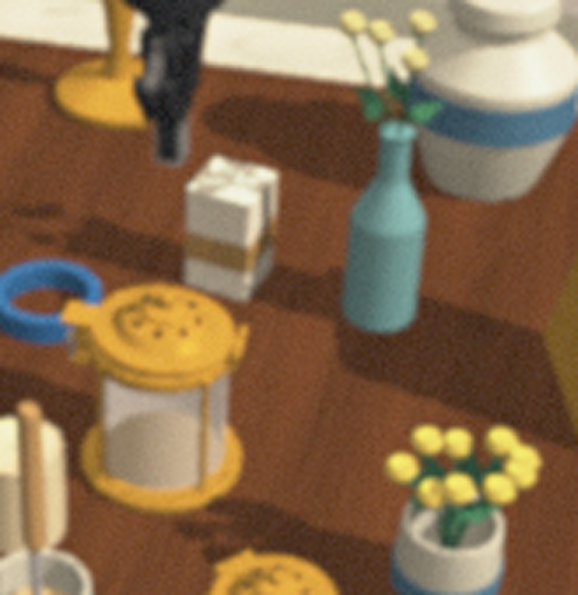

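The cap has fallen and sits ajar on the catch, with the tab at crop px (80,315). I'll measure the tab and move over it.

```bash
python3 -m jog '[-0.01,0.001,0,0,0,0, -0.035,0.003,0,0,0,0, -0.06,0.005,0,0,0,0, -0.07,0.007,0,0,0,0, -0.07,0.007,0,0,0,0]'
python3 - <<'E'
from m import *
print(r.sense()["tool_pos"])
for n in("side","top"):
    p=r.snapshot(n);X,_=cloud(p); d=np.hypot(X[:,0]-502.5,X[:,1]-109.2)
    t=X[(d>60)&(d<90)&(X[:,0]<460)&(X[:,2]>130)&(X[:,2]<150)]; print(n,len(t),np.median(t,0),np.percentile(t,[5,95],axis=0)) if len(t) else print(n,0)
    c=X[(d<58)&(X[:,2]>155)&(X[:,2]<172)]; print("ball",len(c),np.median(c,0) if len(c) else"")
E
```

```text
time: 24.55
tool_pos: [436.3, 103.2, 287.7]
tcp_rot: [-180.0, -0.1, -0.0]
ft_force: [1.1, 0.3, -0.5]
finger_gap: -0.2
grip_force: 0.0
[436.32687416 103.19507117 287.66107942]
side 50 [434.50175768 104.84072537 143.7832619 ] [[426.07160734  94.51766334 131.41685515]
 [442.76357031 119.76883082 146.45775259]]
ball 96 [501.79846296 106.04220063 158.66419758]
top 0
ball 0
```

```bash
python3 -m jog '[0,0,0.01,0,0,0, 0,0,0.035,0,0,0, 0,0,0.065,0,0,0, 0,0,0.095,0,0,0, 0,0,0.12,0,0,0, 0,0,0.132,0,0,0, 0,0,0.136,0,0,0, 0,0,0.138,0,0,0]'
python3 -m jog '[0,0,0.002,0,0,0, 0,0,0.004,0,0,0, 0,0,0.006,0,0,0, 0,0,0.008,0,0,0, 0,0,0.01,0,0,0, 0,0,0.012,0,0,0, 0,0,0.012,0,0,0]'
```

```text
time: 25.65
tool_pos: [437.0, 103.3, 149.9]
tcp_rot: [-180.0, -0.1, -0.0]
ft_force: [-0.2, 0.1, 2.0]
finger_gap: 0.4
grip_force: 0.0
time: 26.52
tool_pos: [436.4, 103.3, 137.3]
tcp_rot: [180.0, 0.0, 0.0]
ft_force: [-1.5, 0.8, 2.6]
finger_gap: 0.4
grip_force: 1.0
```

```bash
python3 -m jog '[0,0,0.001,0,0,0, 0,0,0.002,0,0,0, 0,0,0.003,0,0,0, 0,0,0.004,0,0,0, 0,0,0.004,0,0,0]'
python3 -m jog '[0,0,0.001,0,0,0, 0,0,0.002,0,0,0, 0,0,0.003,0,0,0, 0,0,0.004,0,0,0, 0,0,0.004,0,0,0]'
```

```text
time: 27.15
tool_pos: [436.4, 103.2, 133.1]
tcp_rot: [180.0, 0.0, -0.0]
ft_force: [0.2, -0.3, -0.3]
finger_gap: -0.1
grip_force: 0.0
time: 27.78
tool_pos: [436.6, 103.3, 131.1]
tcp_rot: [180.0, -0.0, 0.0]
ft_force: [-9.7, -1.4, 17.6]
finger_gap: -0.1
grip_force: 8.4
```

It snapped: the force fell to zero at 133, then the fingers met firm resistance at 131. I'll withdraw and check.

```bash
python3 -m jog '[0,0,-0.003,0,0,0, 0,0,-0.015,0,0,0, 0,0,-0.04,0,0,0, 0,0,-0.08,0,0,0, 0,0,-0.12,0,0,0, 0,0,-0.145,0,0,0, 0,0,-0.15,0,0,0]'
python3 -m jog '[0,0.02,0,0,0,0, 0,0.06,0,0,0,0, 0,0.11,0,0,0,0, 0,0.16,0,0,0,0, 0,0.2,0,0,0,0, 0,0.22,0,0,0,0, 0,0.22,0,0,0,0]'
python3 - <<'E'
from m import *
import cv2
a=r.snapshot("side"); b=r.snapshot("top")
for n,p in(("side",a),("top",b)):
    X,_=cloud(p); d=np.hypot(X[:,0]-502.5,X[:,1]-109.2)
    t=X[(d>60)&(d<82)&(X[:,0]<455)&(abs(X[:,1]-103)<12)&(X[:,2]>122)&(X[:,2]<155)]; print(n,len(t),np.median(t,0),t[:,2].max())
    br=X[(d>48)&(d<56)&(X[:,2]>122)&(X[:,2]<155)]
    A=np.c_[br[:,:2]-[502.5,109.2],np.ones(len(br))]; print("brim plane",np.linalg.lstsq(A,br[:,2],rcond=None)[0])
    d=np.hypot(X[:,0]-480,X[:,1]+141); c=X[(d<50)&(X[:,2]>84)&(X[:,2]<95)]; print("pot",circ(c))
A=cv2.resize(a["pixels"][130:310,215:400],(411,400)); B=cv2.resize(b["pixels"][130:280,190:350],(389,365))
c=np.zeros((400,800,3),np.uint8); c[:,:411]=A; c[:365,411:]=B; cv2.imwrite("pics/end.png",c[:,:,::-1])
E
```

```text
time: 28.65
tool_pos: [437.5, 103.4, 281.8]
tcp_rot: [-180.0, -0.2, -0.0]
ft_force: [-0.5, 0.2, -0.8]
finger_gap: 0.2
grip_force: 0.0
time: 29.52
tool_pos: [435.8, -117.7, 277.9]
tcp_rot: [-180.0, 0.1, -0.1]
ft_force: [-0.6, 1.4, 0.3]
finger_gap: -0.5
grip_force: 0.0
side 46 [433.44707778 101.83187304 133.51620015] 136.83033286057454
brim plane [-4.74379531e-03  7.11572688e-02  1.32914647e+02]
pot [ 479.98824843 -141.33096448   34.595598  ]
top 80 [431.92822377 103.94139556 130.3545668 ] 133.4688184753777
brim plane [-7.09206558e-03  2.07561906e-02  1.30294726e+02]
pot [ 471.26414139 -154.42259743   50.20968292]
```

View pics/end.png

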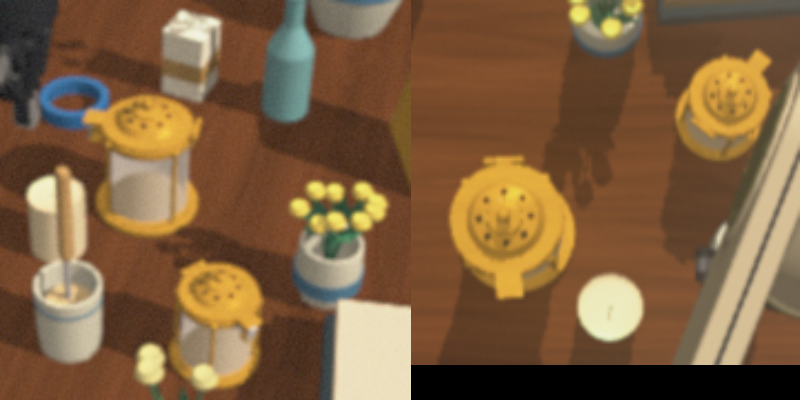

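The picture shows the cap flat with its tab at side-half px (95,117), about 132 mm high. The brush stands in its pot at (65,215) and the other things haven't moved.

```bash
python3 -c "
from bench import r
print(r.hand_in())"
```

```text
the job is handed in; nothing more can be done
None
```

I brushed the lantern with three strokes to its floor, stood the brush back in its pot, and tipped and pressed the cap until it snapped home (tab about 132 mm high); nothing else moved, and the job was handed in at about 30 s.

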